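# Show the filter plate to the inspection camera

### The arm

A 7-joint arm with a two-finger parallel gripper is mounted at the origin on the work surface. World frame = base frame: x ahead of the robot, y to its left, z up, the work surface at z = 0. Lengths are in m, angles in rad, forces in N, time in s.
With the tool pointing down it reaches from about 0.425 to 0.925 m from the base axis. Payload 6.8 kg.
Tool frame: the origin (TCP) lies midway between the tips of the shut fingers; the grasp point (between the pads) lies 19 mm behind it; z points along the fingers, y is the line along which they close (so a half turn about z gives the same grasp; the last joint's range is limited). The gripper opens to 85 mm and grips with 20 to 120 N. Pads are 22 mm wide; open, the fingers measure 114 mm over their backs; the gripper's body (76 mm by 85 mm) begins 54 mm behind the grasp point. The pads swing forward as they close: fully open they stand 13 mm farther back than shut.
Start: joints at [-1.215, 0.477, 0.022, 1.555, -0.011, 1.109, -0.083], TCP at [0.302, 0.604, 0.231] pointing down, gripper open.
Joint ranges: [-2.96, 2.96], [-0.34, 2.1], [-1.41, 1.46], [0.24, 2.44], [-1.37, 4.51], [0.17, 1.92], [-2.96, 2.96]. Speed limits (rad/s): [2.39, 2.39, 3.14, 3.14, 3.14, 3.14, 3.14].

### API

Orientations are given as a unit quaternion [w, x, y, z].
In Python, from station import * gives the robot as it stands.
- The arm moves only by the shell command python3 -m creep 'ROWS' [FORCE]. ROWS is JSON, a list of rows, each a list of 7 numbers: the gripper command: -1 is shut, 1 is fully open, values between are in proportion, then the shift along the world's x, y, z in mm, then the turn, a rotation vector about the world's x, y, z in rad. A call has 1 to 5 rows; each row shifts and turns the commanded pose from where the row before left it; what a row does not reach is not made up. A row lasts 1/8 s, in which the tool goes at most 62.5 mm and 10.7 degrees, less where a joint would pass 70% of its speed; a pose out of reach is approached as far as the arm can. A call is refused whole if a number of a shift passes 62.5 or a number of a turn 0.188, either way. A call with a gripper value outside its range is refused whole. The fingers move at their own pace and stop on an object; FORCE is the grip in N (left out, the last holds). Time passes only in rows, so rows that do not move let the fingers close. It gives the time, the measured TCP pose, the force, the opening and the grip force at its end, in the units of the state.
- get_obs(): the state, without advancing time (a new reading comes with each control period).
- read_camera(name): name is "side" or "top"; returns (picture, depth): 420x560x3 uint8, red, green, blue; 420x560 float32, m along the optical axis (not along the pixel's ray), 0 where there is no reading.
- camera_params(name): a dict with "intrinsics" (3x3 intrinsics, pixels), "k1" (the pictures are not rectified: a ray, as slopes to the right and down, at radius r is drawn at 1 + k1 r^2 times it, then the intrinsics apply), "cam_to_world" (4x4, takes a point from camera to world coordinates). Camera axes: x right, y up, looking along -z (the intrinsics and any distortion apply to the point x, -y, -z); pixel columns grow to the right and rows downward; lengths in m; the calibration is good to about 2 mm. A picture is of the moment at which its call begins. camera_params takes no time and is no camera call.
- hand_in(): hands the job in; it is judged then, once.
The state is a dict: "t": time; "q": joint angles; "joint_vel": joint speeds; "joint_torque": joint torques, N m; "eef_pos": TCP position; "tool_rot": TCP orientation; "contact_force": force on the tool from outside, world axes, zero at the start; "torque": the same for the moment, N m; "gripper_width": opening from 0.0 (shut) to 1.0 (fully open); "grasp_force": force on a finger pad.
Only numpy, scipy, OpenCV 4.12 (cv2) and the standard library are available. Lean on these libraries where they do the work, as an engineer would, in place of code of your own. Each camera call takes 0.05 s, during which the arm holds its last target. There are 200 camera calls.

### The job

Swing the grey flap of the blue filter box fully up and leave it open, draw the orange-framed filter plate out by its tab, and finish still holding it up in front of the small inspection camera: upright, centred over the cross on the white mat with its middle at lens height, broad face square to the lens. The plate is brittle ceramic, so squeeze it with no more than 25 N. Leave the grey-framed plate in its bay, and do not disturb the bearing, jar or screwdriver.

Things in the scene. Friction and masses are not known exactly. Their poses are not given: they have to be found in the camera images.
- housing: blue open-topped filter box fixed to the bench, 130 (x) x 240 (y) x 115 mm high, walls and floor 5 mm; origin at the centre of its underside, z up, front = -x side. Two bays, at y = -45 and +45 mm, each hold a plate standing on the floor (either plate in either bay), between end guides 50 mm high; 70 mm free from a bay's middle to the side wall
- flap (a joint): hinge of the grey flap over the box, rad: 0 shut, grows as its front edge swings up and back, 1.57 vertical, stop at 1.85. Stiff: stays where left, takes about 2 to 3 N at the tab to move. May start slightly ajar. Once open it stands up at the box rear, some 290 mm above the bench. Flap 134 mm from hinge to front edge, 240 mm wide, 5 mm thick
- flap_tab (a point): middle of the yellow lift tab's overhanging end, on the flap's front edge. The tab is 24 mm wide (along the box's y), 10 mm thick and overhangs the flap's front edge by 39 mm; this point is 156 mm from the hinge axis and about 26 mm in front of the box's front face when shut
- flap_hinge (a point): point on the hinge axis at mid-width, at the box's rear (+x) top edge, 118 mm above the bench; the axis runs along the box's y
- filter: orange-framed filter plate, loose, about 120 g: frame 90 (x) x 10 thick (y) x 62 mm high (z) round a white ceramic panel, orange grip tab on top 34 (x) x 12 thick (y) x 30 mm high; origin at the centre of its underside, tab top at z = 92 mm. Starts upright in one bay, its axes parallel to the box's (2 mm play), tab top 18 mm below the box rim
- filter_centre (a point): middle of the filter plate's white panel, 31 mm above its underside
- filter_grip (a point): middle of the filter plate's grip tab, 77 mm above its underside
- spare: grey-framed plate of the same shape and size in the other bay; origin at the centre of its underside; to be left there
- stand: inspection stand fixed to the bench: white mat 150 x 150 x 4 mm with a black cross at its centre; origin at the centre of the mat's underside, z up. A black camera on a post at x = +165 mm, 120 mm high; lens front at x = +133 mm, looking along the stand's -x across the mat, so the plate's thickness must lie along the stand's x
- focus (a point): the point where the middle of the filter plate's panel belongs: straight above the cross, at lens height, 100 mm above the bench
- bearing: bystander: steel ring 44 mm across, 16 mm high, lying flat; origin at the centre of its underside
- jar: bystander: jar 56 mm across, 85 mm high, red cap; origin at the centre of its underside
- screwdriver: bystander: screwdriver lying on the bench, along its own x

How it is judged:
On the way, in this order (a step that is already met when the one before it is completed fails the run):
1. the flap is swung up, past 75 degrees (value of joint flap above 1.3 rad), for 0.2 s.
2. the orange-framed plate is held by the fingers and drawn up, its underside more than 100 mm above the bench (height (world z) of filter above 0.1 m and contact force between the fingers and filter above 1 N), for 0.1 s.
At the end, for the whole second after the job is handed in: Fingers alone hold the orange-framed plate still, panel middle within 30 mm of the focus point across and in height, upright within 11 degrees, face square to the lens within 14 degrees, touching neither box nor stand; flap open past 75 degrees; grey-framed plate within 15 mm of its start (horizontal distance between filter_centre and focus below 0.03 m and z of filter_centre in the frame of focus between -0.03 and 0.03 m and angle between the y axis of filter and the x axis of stand, either way round below 0.25 rad and angle between filter's own z axis and vertical below 0.2 rad and contact force between the fingers and filter above 1 N and contact force between filter and stand below 0.1 N and contact force between filter and housing below 0.1 N and linear speed of filter below 0.03 m/s and value of joint flap above 1.3 rad and distance of spare from where it was at the start of the episode below 0.015 m); the arm keeps its last pose, push and grip.
It fails at once if the orange-framed plate is squeezed with well over 25 N (the forces of both fingers together over 60 N) (contact force between the fingers and filter above 60 N).
It fails at once if the grey-framed plate is moved more than 15 mm (distance of spare from where it was at the start of the episode above 0.015 m).
It fails at once if the bearing is moved more than 20 mm (distance of bearing from where it was at the start of the episode above 0.02 m).
It fails at once if the jar is moved more than 20 mm (distance of jar from where it was at the start of the episode above 0.02 m).
It fails at once if the screwdriver is moved more than 20 mm (distance of screwdriver from where it was at the start of the episode above 0.02 m).
It also fails if it takes over 58 s, if anything falls off the work surface, if the arm or the gripper's body presses on something with over 40 N, if the wrist force passes 120 N, or if a joint passes its speed limit or range.

## Working session

There is one attempt and no reset: what is moved stays moved. The work goes in short steps, Python scripts to look and compute and a shell command to move; the robot and the scene stay as the last step left them, time stands still between calls to the robot, and variables do not carry over. Pictures are saved under pics/ and viewed, at most 10 in all, crops included, and the job is handed in when it is done.

```bash
mkdir -p pics; cat > h.py <<'E'
from station import *
import numpy as np, cv2
def pts(name,depth):
    P=camera_params(name);K=P["intrinsics"];k=P["k1"];T=np.array(P["cam_to_world"])
    h,w=depth.shape;u,v=np.meshgrid(np.arange(w),np.arange(h))
    K=np.array(K)
    xd=np.stack([(u-K[0,2])/K[0,0],(v-K[1,2])/K[1,1]],-1)
    x=xd.copy()
    for _ in range(8): x=xd/(1+k*(x**2).sum(-1,keepdims=True))
    c=np.stack([x[...,0]*depth,-x[...,1]*depth,-depth],-1)
    return c@T[:3,:3].T+T[:3,3]
E
python3 - <<'E'
from h import *
for n in("side","top"):
    p,d=read_camera(n);cv2.imwrite(f"pics/{n}0.png",p[...,::-1]);np.savez(f"{n}0.npz",p=p,d=d,w=pts(n,d))
    print(n,np.round(np.array(camera_params(n)["cam_to_world"]),3).tolist())
o=get_obs();print({k:np.round(v,3) for k,v in o.items()})
E
```

```text
side [[0.849, 0.372, -0.375, 0.176], [-0.528, 0.621, -0.58, -0.511], [0.017, 0.69, 0.723, 0.85], [0.0, 0.0, 0.0, 1.0]]
top [[0.013, 0.984, -0.18, 0.395], [-1.0, 0.011, -0.013, 0.092], [-0.011, 0.18, 0.984, 1.036], [0.0, 0.0, 0.0, 1.0]]
{'t': np.float64(0.1), 'q': array([-1.215,  0.478,  0.022,  1.556, -0.011,  1.109, -0.083]), 'joint_vel': array([ 0.001, -0.   , -0.   , -0.004, -0.   , -0.002,  0.   ]), 'joint_torque': array([ 5.0000e-03, -5.9776e+01,  1.6140e+00, -2.8196e+01,  1.3000e-02,
        5.0000e-03, -0.0000e+00]), 'eef_pos': array([0.302, 0.603, 0.23 ]), 'tool_rot': array([-0.   ,  0.23 ,  0.973, -0.001]), 'contact_force': array([ 0.935, -0.749,  0.096]), 'torque': array([-0.008,  0.006,  0.018]), 'grasp_force': np.float64(0.0), 'gripper_width': np.float64(0.996)}
```

View pics/top0.png

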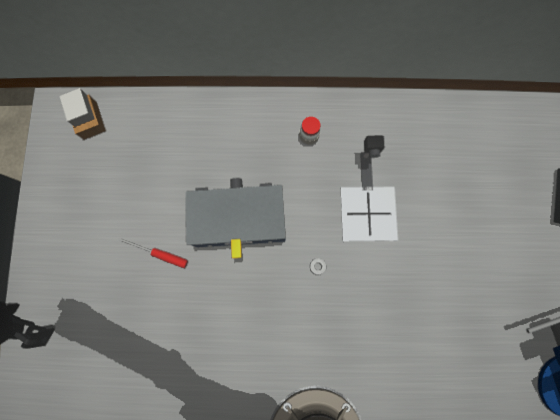

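View pics/side0.png

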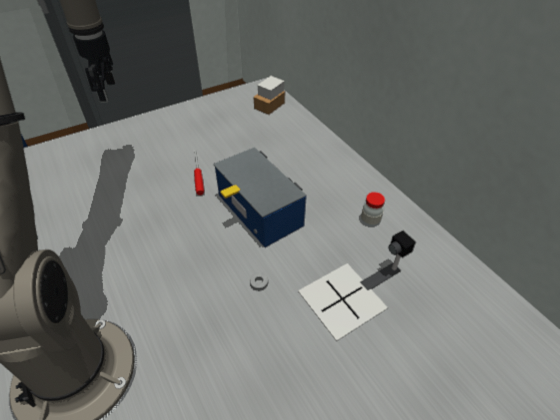

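The top view (image up is +x, left is +y) shows the flap at about (236,215) with the yellow tab at (236,249). The mat cross is at (369,214) and its camera at (374,143). The bearing is at (318,266), the jar at (311,128) and the screwdriver at (165,255). The side view agrees with this.

```bash
python3 - <<'E'
from h import *
z=np.load("top0.npz");p,d,w=z["p"],z["d"],z["w"]
hsv=cv2.cvtColor(p,cv2.COLOR_RGB2HSV)
u,v=np.meshgrid(np.arange(560),np.arange(420))
def rep(n,m):
    m=m&(d>0);q=w[m];r=cv2.minAreaRect((q[:,:2]*1000).astype(np.float32));print(n,m.sum(),"med",np.round(np.median(q,0),3),"rect",np.round(r[0],1),np.round(r[1],1),round(r[2],1),"z",np.round(np.percentile(q[:,2],[5,50,95]),3))
def box(a,b,c,e): return (u>=a)&(u<=c)&(v>=b)&(v<=e)
rep("tab",box(220,235,255,265)&(hsv[...,0]>22)&(hsv[...,0]<35)&(hsv[...,1]>150))
rep("flap",box(180,180,292,248)&(w[...,2]>.105)&(hsv[...,1]<100))
F=box(192,190,280,238)&(w[...,2]>.1)
q=w[F];A=np.c_[q[:,:2],np.ones(len(q))];print("flap plane",np.linalg.lstsq(A,q[:,2],rcond=None)[0])
rep("mat",box(335,180,405,245)&(p.min(-1)>200))
rep("cross",box(347,190,392,238)&(p.max(-1)<80))
rep("cam",box(360,130,388,162)&(w[...,2]>.09))
rep("jar",box(295,110,325,150)&(w[...,2]>.07))
rep("bearing",box(305,255,330,278)&(w[...,2]>.01))
s=np.load("side0.npz");p,d,w=s["p"],s["d"],s["w"];hsv=cv2.cvtColor(p,cv2.COLOR_RGB2HSV)
rep("s tab",box(215,180,245,200)&(hsv[...,0]>22)&(hsv[...,0]<35)&(hsv[...,1]>150))
rep("s cross",box(318,280,365,322)&(p.max(-1)<80))
rep("s flap",box(210,150,310,215)&(w[...,2]>.105)&(hsv[...,1]<100))
E
```

```text
tab 175 med [0.464 0.202 0.126] rect [464.  203.2] [43.  22.4] 1.8 z [0.123 0.126 0.129]
flap 5251 med [0.546 0.21  0.122] rect [549.9 210.5] [139.4 241.6] 4.5 z [0.119 0.122 0.125]
flap plane [-0.60163093 -0.13578198  0.48334359]
mat 2319 med [ 0.565 -0.148  0.003] rect [ 572.  -143.8] [145.9 146.9] 1.2 z [0.    0.003 0.006]
cross 50 med [ 0.573 -0.144  0.004] rect [ 573.1 -146.7] [80.3 63.1] 52.5 z [0.001 0.004 0.008]
cam 367 med [ 0.727 -0.138  0.117] rect [ 727.6 -140.6] [49.3 44.9] 1.6 z [0.097 0.117 0.121]
jar 292 med [0.791 0.02  0.084] rect [792.6  19.2] [47.9 47.9] 1.1 z [0.076 0.084 0.087]
bearing 169 med [ 0.428 -0.001  0.016] rect [427.5  -2. ] [42.  39.8] 0.1 z [0.012 0.016 0.019]
s tab 143 med [0.46  0.199 0.126] rect [456.9 242.8] [ 43.2 113. ] 3.5 z [0.077 0.126 0.128]
s cross 152 med [ 0.57  -0.145  0.005] rect [ 581.6 -139.4] [107.7  91.8] 46.3 z [0.001 0.005 0.007]
s flap 3208 med [0.541 0.194 0.122] rect [527.9 205.7] [178.9 242.9] 4.4 z [0.119 0.122 0.124]
```

```bash
python3 -m creep '[[0,18,-45,0,0,0,0.06],[0,18,-45,0,0,0,0.06],[0,18,-45,0,0,0,0.06],[0,18,-45,0,0,0,0.06],[0,18,-45,0,0,0,0.06]]' 20
python3 -m creep '[[0,18,-45,0,0,0,0.06],[0,18,-45,0,0,0,0.06],[0,18,-45,0,0,0,0.06],[0,18,-40,0,0,0,0.066],[0,0,0,0,0,0,0]]'; python3 -c "
from station import *;o=get_obs();print(o['q'],o['tool_rot'],o['eef_pos'],o['gripper_width'])"
```

```text
t: 0.72
eef_pos: [0.3923, 0.3769, 0.231]
tool_rot: [-0.0, 0.081, 0.997, -0.0]
contact_force: [1.0, 0.5, 0.1]
gripper_width: 0.503
grasp_force: 0.0
t: 1.35
eef_pos: [0.4652, 0.1996, 0.2311]
tool_rot: [-0.0, -0.038, 0.999, -0.001]
contact_force: [-0.5, 0.0, -0.4]
gripper_width: 0.505
grasp_force: 0.0
[-0.61086984  0.19831685  0.09334276  1.95785034 -0.02045588  0.98713833
  1.13850112] [-4.36995434e-05 -3.78726610e-02  9.99282288e-01 -7.53705811e-04] [0.46516558 0.19961413 0.23111732] 0.5053736645523679
```

```bash
python3 -m creep '[[0,0,3,-40,0,0,0],[0,0,0,-40,0,0,0],[0,-1,0,-30,0,0,0],[0,0,0,-17,0,0,0],[0,0,0,0,0,0,0]]' 30
python3 - <<'E'
from h import *
a,_=read_camera("side");b,_=read_camera("top")
f=lambda i:cv2.resize(i,(400,400))
cv2.imwrite("pics/grip1.png",np.hstack([f(a[130:250,160:320]),f(b[180:290,170:310])])[...,::-1])
E
```

```text
t: 1.98
eef_pos: [0.4615, 0.207, 0.103]
tool_rot: [-0.002, -0.042, 0.999, -0.001]
contact_force: [-0.0, 0.4, 0.5]
gripper_width: 0.496
grasp_force: 0.0
```

View pics/grip1.png

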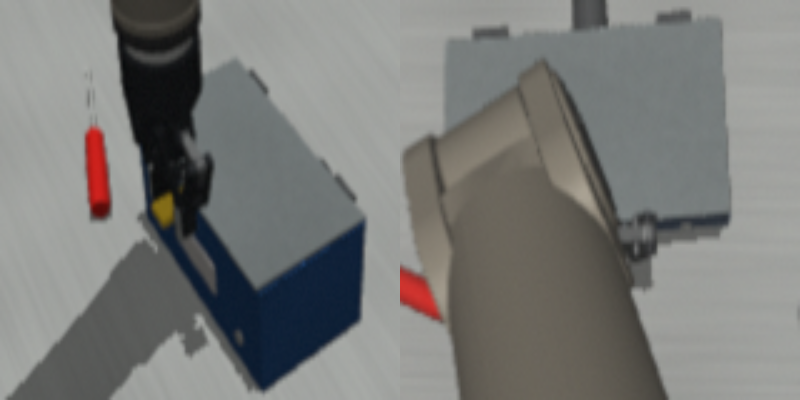

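Left crop: the fingers straddle the yellow tab, seen at about (163,210). Right crop: the arm hides the tab, but nothing is touching. I'll close on it.

```bash
python3 -m creep '[[-1,0,0,0,0,0,0],[-1,0,0,0,0,0,0],[-1,0,0,0,0,0,0],[-1,0,0,0,0,0,0]]' 30
python3 - <<'E'
import numpy as np
# arc of tab point from th=0: in box (-x) start, r=156, tab 3mm above hinge
a=np.radians(np.arange(0,106,7.0));x=-156*np.cos(a);z=156*np.sin(a)
for i in range(len(a)-1): print(round(np.degrees(a[i+1])),round(x[i+1]-x[i],1),round((x[i+1]-x[i])*.08,1),round(z[i+1]-z[i],1))
E
```

```text
t: 2.58
eef_pos: [0.4637, 0.2017, 0.1047]
tool_rot: [-0.0, -0.039, 0.999, -0.003]
contact_force: [2.3, -12.2, 0.2]
gripper_width: 0.274
grasp_force: 32.9
7 1.2 0.1 19.0
14 3.5 0.3 18.7
21 5.7 0.5 18.2
28 7.9 0.6 17.3
35 10.0 0.8 16.2
42 11.9 0.9 14.9
49 13.6 1.1 13.4
56 15.1 1.2 11.6
63 16.4 1.3 9.7
70 17.5 1.4 7.6
77 18.3 1.5 5.4
84 18.8 1.5 3.1
91 19.0 1.5 0.8
98 19.0 1.5 -1.5
105 18.7 1.5 -3.8
```

```bash
python3 -m creep '[[-1,0,-4,0,0,0,0],[-1,1,0,19,0,0,0],[-1,3.5,0.3,18.7,0,0,0],[-1,5.7,0.5,18.2,0,0,0],[-1,7.9,0.6,17.3,0,0,0]]' 30
python3 -m creep '[[-1,10,0.8,16.2,0,0,0],[-1,11.9,0.9,14.9,0,0,0],[-1,13.6,1.1,13.4,0,0,0],[-1,0,0,0,0,0,0]]'
```

```text
t: 3.2
eef_pos: [0.4821, 0.203, 0.1783]
tool_rot: [0.001, -0.041, 0.999, -0.0]
contact_force: [8.3, -2.0, -10.4]
gripper_width: 0.27
grasp_force: 31.5
t: 3.7
eef_pos: [0.5178, 0.2059, 0.2228]
tool_rot: [0.001, -0.04, 0.999, -0.0]
contact_force: [2.4, -3.7, -1.3]
gripper_width: 0.273
grasp_force: 33.4
```

```bash
python3 -m creep '[[-1,15.1,1.2,11.6,0,0,0],[-1,16.4,1.3,9.7,0,0,0],[-1,17.5,1.4,7.6,0,0,0],[-1,18.3,1.5,5.4,0,0,0],[-1,18.8,1.5,3.1,0,0,0]]' 30
python3 -m creep '[[-1,19,1.5,0.8,0,0,0],[-1,19,1.5,-1.5,0,0,0],[-1,0,0,0,0,0,0],[-1,0,0,0,0,0,0]]'
```

```text
t: 4.32
eef_pos: [0.6005, 0.2124, 0.258]
tool_rot: [-0.003, -0.041, 0.999, -0.001]
contact_force: [-4.0, -4.1, -7.6]
gripper_width: 0.272
grasp_force: 33.8
t: 4.82
eef_pos: [0.6394, 0.2155, 0.2574]
tool_rot: [-0.001, -0.041, 0.999, -0.001]
contact_force: [0.0, -6.1, -11.2]
gripper_width: 0.269
grasp_force: 32.2
```

```bash
python3 -m creep '[[0,0,0,0,0,0,0],[0,0,0,0,0,0,0],[0,0,0,0,0,0,0],[0,0,0,40,0,0,0],[0,0,0,40,0,0,0]]' 20
python3 -m creep '[[0,-45,-30,0,0,0,0],[0,-45,-40,0,0,0,0],[0,-45,-40,0,0,0,0],[0,-20,-40,0,0,0,0],[0,0,-40,0,0,0,0]]'
python3 -m creep '[[0,0,-40,0,0,0,0],[0,0,-40,0,0,0,0],[0,0,0,0,0,0,0]]'
python3 - <<'E'
from h import *
for n in("side","top"):
    p,d=read_camera(n);np.savez(f"{n}1.npz",p=p,d=d,w=pts(n,d))
    if n=="side": a=p
    else: b=p
f=lambda i:cv2.resize(i,(400,400))
cv2.imwrite("pics/open.png",np.hstack([f(a[90:250,180:340]),f(b[140:280,160:300])])[...,::-1])
E
```

```text
t: 5.45
eef_pos: [0.6404, 0.2173, 0.3399]
tool_rot: [-0.0, -0.041, 0.999, 0.0]
contact_force: [0.7, 0.8, 0.2]
gripper_width: 0.498
grasp_force: 0.0
t: 6.08
eef_pos: [0.4844, 0.0262, 0.3398]
tool_rot: [0.001, -0.042, 0.999, 0.001]
contact_force: [1.0, 0.7, 0.3]
gripper_width: 0.498
grasp_force: 0.0
t: 6.45
eef_pos: [0.4856, -0.0564, 0.3395]
tool_rot: [0.001, -0.038, 0.999, -0.0]
contact_force: [0.4, 0.8, 0.8]
gripper_width: 0.5
grasp_force: 0.0
```

View pics/open.png

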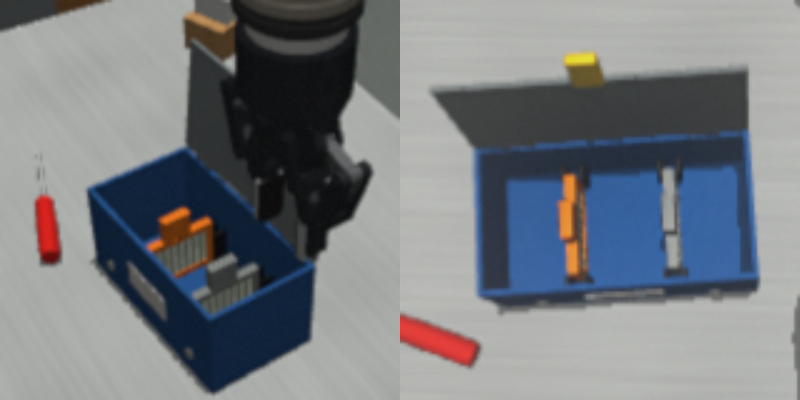

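The flap now stands open, with its yellow tab at (583,68) in the right crop. The orange plate is in the +y bay, tab at (567,220), and the grey plate is on the right at (670,220). Next I'll measure the orange tab.

```bash
python3 - <<'E'
from h import *
u,v=np.meshgrid(np.arange(560),np.arange(420))
for n in("side","top"):
    z=np.load(n+"1.npz");p,d,w=z["p"],z["d"],z["w"];hsv=cv2.cvtColor(p,cv2.COLOR_RGB2HSV)
    o=(hsv[...,0]>5)&(hsv[...,0]<20)&(hsv[...,1]>170)&(w[...,2]<.11)&(w[...,2]>.01)&(abs(w[...,0]-.55)<.08)&(abs(w[...,1]-.25)<.08)
    for nm,m in(("tabtop",o&(w[...,2]>.088)),("frame",o&(w[...,2]<.08)&(w[...,2]>.055))):
        q=w[m];r=cv2.minAreaRect((q[:,:2]*1000).astype(np.float32));print(n,nm,m.sum(),np.round(q.mean(0),4),np.round(r[0]),np.round(r[1],1),round(r[2],1))
    m=(hsv[...,0]>22)&(hsv[...,0]<35)&(hsv[...,1]>150)&(w[...,2]>.2)&(w[...,0]>.4);print("flaptab",np.round(w[m].mean(0),3))
    c=np.cov(w[o][:,:2].T);e=np.linalg.eigh(c)[1][:,1];print("yaw",np.degrees(np.arctan2(e[1],e[0])))
z=np.load("top1.npz");p,d,w=z["p"],z["d"],z["w"]
m=(p[...,2]>p[...,0]*1.6)&(w[...,2]>.108)&(w[...,2]<.125)&(abs(w[...,0]-.55)<.1)&(abs(w[...,1]-.21)<.15)
r=cv2.minAreaRect((w[m][:,:2]*1000).astype(np.float32));print("rim",m.sum(),r)
E
```

```text
side tabtop 61 [0.5405 0.2491 0.0946] [540. 250.] [32.3 12.8] 5.4
side frame 95 [0.5482 0.2492 0.0684] [548. 251.] [76.6 13.7] 5.7
flaptab [nan nan nan]
yaw -155.4664118097557
top tabtop 56 [0.5463 0.2534 0.0963] [546. 254.] [32.9 10.4] 5.5
top frame 63 [0.5429 0.2534 0.0661] [544. 253.] [85.8  8.9] 5.8
flaptab [0.629 0.215 0.289]
yaw -175.1320994361791
rim 636 ((548.18603515625, 209.38681030273438), (127.68693542480469, 238.6064453125), 4.578731536865234)<stdin>:8: RuntimeWarning: Mean of empty slice.
  ret = um.true_divide(
```

```bash
python3 - <<'E'
from h import *
o=get_obs();t=o["eef_pos"];print(np.round(o["q"],2))
for n in("side","top"):
    z=np.load(n+"1.npz");w=z["w"];d=z["d"]
    r=w-t
    for a,b in((.03,.05),(.05,.07),(.07,.09),(.09,.2)):
        m=(d>0)&(r[...,0]>a)&(r[...,0]<b)&(w[...,2]>.31)&(abs(r[...,1])<.3)
        q=r[m]
        if len(q)>3: print(n,a,b,len(q),"zrel",np.round(np.percentile(q[:,2],[1,10,50,99]),3),"y",np.round(np.percentile(q[:,1],[1,99]),3))
p=read_camera("top")[0];s=read_camera("side")[0]
cv2.imwrite("pics/arm.png",np.hstack([cv2.resize(s,(400,300)),cv2.resize(p,(400,300))])[...,::-1])
E
```

```text
[-0.29  0.06  0.29  1.86 -0.02  1.22  1.66]
side 0.03 0.05 94 zrel [0.173 0.302 0.316 0.326] y [-0.052 -0.022]
top 0.03 0.05 612 zrel [0.31  0.335 0.352 0.361] y [-0.042  0.047]
```

View pics/arm.png

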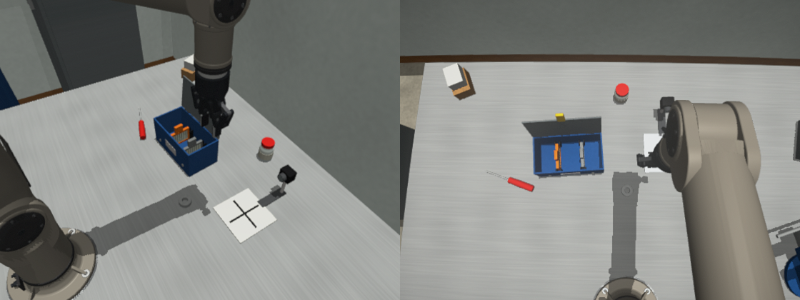

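The tool column stays within about 50 mm of the TCP, so it clears the flap when it comes down over the +y bay.

```bash
python3 -m creep '[[0,9,44,0,0,0,0.01],[0,9,44,0,0,0,0],[0,9,44,0,0,0,0],[0,9,44,0,0,0,0],[0,8,44,0,0,0,0]]' 20
python3 -m creep '[[0,8,44,0,0,0,0],[0,8,44,0,0,0,0],[0,0,0,-50,0,0,0],[0,0,0,-50,0,0,0],[0,0,0,0,0,0,0]]'
```

```text
t: 7.28
eef_pos: [0.5294, 0.1699, 0.3387]
tool_rot: [-0.0, -0.047, 0.999, 0.0]
contact_force: [0.1, -0.4, -0.0]
gripper_width: 0.499
grasp_force: 0.0
t: 7.9
eef_pos: [0.5426, 0.255, 0.235]
tool_rot: [-0.004, -0.047, 0.999, -0.002]
contact_force: [-0.9, 0.1, 0.9]
gripper_width: 0.498
grasp_force: 0.0
```

```bash
python3 -m creep '[[0,2,-1.5,-40,0,0,0],[0,0,0,-40,0,0,0],[0,0,0,-40,0,0,0],[0,0,0,-30,0,0,0],[0,0,0,0,0,0,0]]' 20
python3 -m creep '[[0,0,0,-15,0,0,0],[0,0,0,0,0,0,0]]'
```

```text
t: 8.52
eef_pos: [0.5474, 0.2541, 0.0888]
tool_rot: [-0.001, -0.047, 0.999, -0.0]
contact_force: [0.5, -0.4, 1.1]
gripper_width: 0.501
grasp_force: 0.0
t: 8.78
eef_pos: [0.5479, 0.2536, 0.0742]
tool_rot: [0.0, -0.046, 0.999, 0.0]
contact_force: [0.2, 0.3, 0.2]
gripper_width: 0.503
grasp_force: 0.0
```

```bash
python3 -m creep '[[0,-2,0,-9,0,0,0],[0,0,0,0,0,0,0],[-0.5,0,0,0,0,0,0],[-0.5,0,0,0,0,0,0]]' 20
python3 -m creep '[[-0.7,0,0,0,0,0,0],[-1,0,0,0,0,0,0],[-1,0,0,0,0,0,0],[-1,0,0,0,0,0,0]]' 20
```

```text
t: 9.28
eef_pos: [0.5459, 0.2534, 0.065]
tool_rot: [0.0, -0.046, 0.999, 0.0]
contact_force: [0.2, -0.8, 1.2]
gripper_width: 0.248
grasp_force: 0.0
t: 9.78
eef_pos: [0.5458, 0.2534, 0.0649]
tool_rot: [0.0, -0.046, 0.999, 0.0]
contact_force: [0.2, -0.9, 3.1]
gripper_width: 0.136
grasp_force: 21.4
```

```bash
python3 -m creep '[[-1,0,0,10,0,0,0],[-1,0,0,20,0,0,0],[-1,0,0,25,0,0,0],[-1,0,0,25,0,0,0],[-1,0,0,25,0,0,0]]' 20
python3 -m creep '[[-1,0,0,25,0,0,0],[-1,0,0,25,0,0,0],[-1,0,0,15,0,0,0],[-1,0,0,0,0,0,0]]' 20
```

```text
t: 10.4
eef_pos: [0.5454, 0.2531, 0.1708]
tool_rot: [-0.0, -0.046, 0.999, -0.0]
contact_force: [0.6, -0.3, -1.0]
gripper_width: 0.137
grasp_force: 20.9
t: 10.9
eef_pos: [0.5461, 0.2535, 0.2357]
tool_rot: [0.001, -0.046, 0.999, 0.0]
contact_force: [-0.4, 0.1, -1.3]
gripper_width: 0.139
grasp_force: 21.0
```

```bash
python3 -m creep '[[-1,-10,-30,0,0,0,0],[-1,-10,-35,0,0,0,0],[-1,0,-35,0,0,0,-0.1],[-1,0,-35,0,0,0,-0.14],[-1,0,-35,0,0,0,-0.14]]' 20
python3 -m creep '[[-1,0,-35,0,0,0,-0.14],[-1,0,-35,0,0,0,-0.14],[-1,6,-35,0,0,0,-0.14],[-1,10,-35,0,0,0,-0.14],[-1,10,-35,0,0,0,-0.14]]' 20
python3 -m creep '[[-1,10,-30,0,0,0,-0.14],[-1,10,-20,0,0,0,-0.14],[-1,0,0,0,0,0,-0.14],[-1,0,0,0,0,0,-0.14],[-1,0,0,0,0,0,0]]' 20
```

```text
t: 11.52
eef_pos: [0.5257, 0.0812, 0.2342]
tool_rot: [-0.0, 0.148, 0.989, -0.0]
contact_force: [0.3, -0.0, -0.6]
gripper_width: 0.137
grasp_force: 20.8
t: 12.15
eef_pos: [0.5517, -0.0938, 0.2343]
tool_rot: [-0.0, 0.478, 0.878, -0.0]
contact_force: [0.8, 1.1, -1.8]
gripper_width: 0.133
grasp_force: 20.8
t: 12.78
eef_pos: [0.5714, -0.1424, 0.2342]
tool_rot: [-0.0, 0.7, 0.714, -0.001]
contact_force: [0.2, -0.8, -1.1]
gripper_width: 0.138
grasp_force: 20.9
```

```bash
python3 -m creep '[[-1,0,-1,-25,0,0,0],[-1,0,0,-30,0,0,0],[-1,0,0,-30,0,0,0],[-1,0,0,-20,0,0,0],[-1,0,0,0,0,0,0]]' 20
python3 -m creep '[[-1,0,0,0,0,0,0],[-1,0,0,0,0,0,0]]' 20
python3 - <<'E'
from h import *
s,d=read_camera("side");t,dt=read_camera("top")
for n,p,dd in(("side",s,d),("top",t,dt)):
    w=pts(n,dd);hsv=cv2.cvtColor(p,cv2.COLOR_RGB2HSV)
    o=(hsv[...,0]>5)&(hsv[...,0]<20)&(hsv[...,1]>150)&(dd>0)&(np.abs(w[...,:2]-[.572,-.144]).max(-1)<.1)&(w[...,2]>.03)
    q=w[o];print(n,o.sum(),np.round(np.percentile(q,[2,50,98],axis=0),3).tolist() if len(q) else "")
cv2.imwrite("pics/end.png",np.hstack([cv2.resize(s[200:350,270:440],(400,353)),cv2.resize(t[130:280,160:420],(400,353))])[...,::-1])
E
```

```text
t: 13.4
eef_pos: [0.5704, -0.1427, 0.1281]
tool_rot: [-0.001, 0.699, 0.715, -0.001]
contact_force: [-0.2, -0.2, -0.5]
gripper_width: 0.135
grasp_force: 20.8
t: 13.65
eef_pos: [0.5724, -0.143, 0.1308]
tool_rot: [0.001, 0.699, 0.715, 0.001]
contact_force: [-0.3, -0.4, -0.9]
gripper_width: 0.141
grasp_force: 20.8
side 267 [[0.562, -0.188, 0.075], [0.566, -0.163, 0.129], [0.575, -0.101, 0.176]]
top 59 [[0.567, -0.133, 0.129], [0.571, -0.116, 0.133], [0.577, -0.097, 0.164]]
```

View pics/end.png

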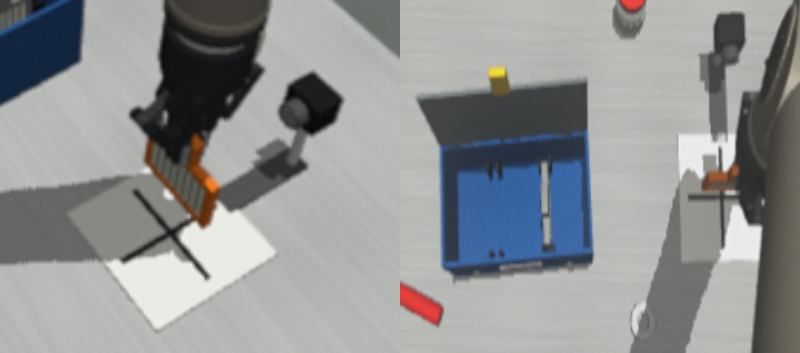

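The orange plate hangs upright over the cross, square to the lens: y runs from -0.188 to -0.101, and the frame top is at about 0.13. The flap is still open and the grey plate is still in its bay.

```bash
python3 -m creep '[[-1,0,0,0,0,0,0],[-1,0,0,0,0,0,0],[-1,0,0,0,0,0,0],[-1,0,0,0,0,0,0]]' 20; python3 -c "
from station import *;print(hand_in())"
```

```text
t: 14.25
eef_pos: [0.5717, -0.1427, 0.1297]
tool_rot: [-0.0, 0.699, 0.715, 0.0]
contact_force: [-0.5, -0.5, -0.1]
gripper_width: 0.138
grasp_force: 20.8
the job is handed in; nothing more can be done
None
```

I handed the job in at about 14 s, with the flap open and the orange-framed plate held at about 21 N at the focus point, upright and square to the lens; the grey plate is still in its bay, and the hand-in returned no verdict.

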